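Switch the photometer to its orange filter and start the reading

ROBOT

A 7-joint arm with a two-finger parallel gripper is mounted at the origin on the work surface. World frame = base frame: x ahead of the robot, y to its left, z up, the work surface at z = 0. Lengths are in m, angles in rad, forces in N, time in s.
With the tool pointing down it reaches from about 0.425 to 0.8 m from the base axis. Payload 8.3 kg.
Tool frame: the origin (TCP) lies midway between the tips of the shut fingers; the grasp point (between the pads) lies 19 mm behind it; z points along the fingers, y is the direction in which the jaws open and shut (so a half turn about z gives the same grasp; the last joint's range is limited). The gripper opens to 85 mm and grips with 20 to 120 N. Pads are 22 mm wide; open, the fingers measure 114 mm over their backs; the gripper's body (76 mm by 85 mm) begins 54 mm behind the grasp point. The pads swing forward as they close: fully open they stand 13 mm farther back than shut.
Start: joints at [1.037, 0.383, 0.016, 1.37, -0.006, 1.388, -0.046], TCP at [0.284, -0.557, 0.231] pointing down, gripper open.
Joint ranges: [-2.95, 2.95], [-0.25, 2.06], [-1.52, 1.56], [0.18, 2.33], [-1.44, 4.58], [0.02, 2.06], [-3.01, 3.01]. Speed limits (rad/s): [2.39, 2.39, 3.01, 3.01, 3.14, 3.14, 3.14].

INTERFACE

Orientations are given as a 3x3 rotation matrix whose columns are the frame's x, y, z axes.
In Python, from station import r gives the robot as it stands. The module is installed in compiled form; this text tells all that it offers.
- The arm moves only by the shell command python3 -m inch 'ROWS' [FORCE]. ROWS is JSON, a list of rows, each a list of 5 numbers: the finger opening in m, from 0 to 0.0854, then the shift along the tool's x, y, z in m, then the turn about the tool's z in rad. In form: [[fingers, x, y, z, turn], ...]. A call has 1 to 20 rows; each row shifts and turns the commanded pose from where the row before left it, along the tool's axes as they then stand; what a row does not reach is not made up. A row lasts 1/10 s, in which the tool goes at most 50 mm and 8.59 degrees, less where a joint would pass 70% of its speed; a pose out of reach is approached as far as the arm can. A call is refused whole if a number of a shift passes 0.05 or a number of a turn 0.15, either way. A call with a gripper value outside its range is refused whole. The fingers move at their own pace and stop on an object; FORCE is the grip in N (left out, the last holds). Time passes only in rows, so rows that do not move let the fingers close. It gives the time, the measured TCP pose, the force and the opening at its end, in the units of the state.
- r.observe(): the state, without advancing time (a new reading comes with each control period).
- r.get_image(name): name is "scene" or "top" or "wrist"; returns (picture, depth): 480x640x3 uint8, red, green, blue; 480x640 float32, m along the optical axis (not along the pixel's ray), 0 where there is no reading.
- r.camera_params(name): a dict with "mtx" (3x3 intrinsics, pixels), "extrinsics" (4x4, takes a point from camera to world coordinates). Camera axes: x right, y down, z forward; pixel columns grow to the right and rows downward; lengths in m; the calibration is good to about 2 mm. A picture is of the moment at which its call begins: read the wrist's pose just before it. camera_params takes no time and is no camera call; for the wrist camera it gives the pose at the moment of the call.
- r.job_done(): hands the job in, once; it reports no verdict.
The state is a dict: "clock": time; "joint_positions": joint angles; "qvel": joint speeds; "joint_torque": joint torques, N m; "ee_pos": TCP position; "tool_rot": TCP orientation; "force": force on the tool from outside, world axes, zero at the start; "wrist_torque": the same for the moment, N m; "finger_gap": finger opening in m.
Only numpy, scipy, OpenCV 4.12 (cv2) and the standard library are available. Lean on these libraries where they do the work, as an engineer would, in place of code of your own. Each camera call takes 0.05 s, during which the arm holds its last target.

TASK

The next sample is already in the filter photometer and is to be read through the orange filter. With a fingertip, lightly flick round the lobed edge of the filter wheel that sticks out of the photometer's front until the orange filter has clicked into place under the round window in the top, then press the green key all the way down to start the reading and let it come back up. Do not press the key while any other filter is under the window, do not squeeze or force the wheel, and do not shift or lift the photometer or the rack, box and bottle around it.

Things in the scene. Friction and masses are not known exactly. Their poses are not given: they have to be found in the camera images.
- photometer: Filter photometer, off-white case, dark deck, 2.6 kg, loose on rubber feet. Origin: centre of underside, on the bench; x from front to back, y to its left (front seen by the robot), z up. Case 240 (x) x 250 (y) mm, deck 63 mm high, front at x -128 mm. From x -37 mm back stand a black light cap (82 mm high) and display, then the raised rear (93 mm). Air below the wheel's open part.
- filter_wheel: Filter wheel, a level black disc in a slot in the front: radius 43 mm, 10 mm thick. On its edge six upright round grey lobes, one at each filter: diameter 11 mm, centres 46 mm from the axis, 38 to 54 mm above the bench. Origin on the axis, 46 mm above the bench; its x axis points to the orange filter. Anticlockwise from above, every 60 degrees: orange, yellow, green, blue, violet, red.
- wheel_axis (a point): Point on the wheel's vertical axis, 46 mm above the bench, at x -112, y +55 mm in the photometer's frame (turns with the case): half the wheel is open in front. It turns endlessly both ways with six sprung clicks; in each, one filter is under the window and one lobe points straight out to the front. Pushed past half a step (30 degrees) it snaps on to the next click, else it springs back (rarely it starts balanced halfway).
- wheel_front (a point): Outermost point of the lobe path, 51.5 mm straight in front (photometer -x) of the wheel's axis, 46 mm above the bench: where the front lobe's outside stands in every click. Neighbouring lobes' centres are 46 mm apart, leaving 35 mm for a finger between them. About 3 N along the edge turns the wheel past a click; over 20 N from the fingers counts as squeezing or forcing it.
- orange_filter (a point): Centre of the orange filter (glass disc, diameter 20 mm) on the wheel's upper face, 32 mm from the wheel's axis, 52 mm above the bench.
- window (a point): Round window in the deck (hole of diameter 24 mm with a black rim) through which the filter in use is seen from above. The point lies on the wheel's upper face right under the window, 32 mm behind the wheel's axis (photometer +x): where the centre of the chosen filter must come.
- read_key (a joint): Green round push key on the right of the deck: 0 m up, 0.006 m fully down, on a spring (about 4 N to the bottom). It springs up when let go.
- read_key_top (a point): Centre of the green key's upper face, diameter 24 mm. Press straight down.
- tube_rack: Orange rack full of small capped tubes, 200 x 66 x 44 mm, loose, to the right of the photometer. Origin: centre of its underside.
- tip_box: Yellow pipette-tip box with white base and pale lid, 125 x 85 x 66 mm, loose, to the left of the photometer. Origin: centre of its underside.
- reagent_bottle: Small amber bottle with white cap, diameter 44 mm, 85 mm high, loose, to the left of the wheel. Origin: centre of its underside.
Mind the look-alikes: they are no part of the job. What is meant by the reagent_bottle is not blue, purple or yellow, and is the larger of those in its own colour.

How it is judged:
On the way, in this order (a step that is already met when the one before it is completed fails the run):
1. the orange filter sits in its click under the window (distance between orange_filter and window below 0.005 m and angular speed of filter_wheel below 0.2 rad/s), for 0.2 s.
2. the green key is pressed fully down with the orange filter in place (distance between orange_filter and window below 0.005 m and value of joint read_key above 0.0045 m), for 0.05 s.
At the end, for the whole second after the job is handed in: The orange filter's centre lies within 5 mm of the point under the window, the wheel still; the green key is up again; photometer, rack, box and bottle stand upright within 20 mm of where they were (distance between orange_filter and window below 0.005 m and angular speed of filter_wheel below 0.1 rad/s and value of joint read_key below 0.0015 m and distance of each of window, photometer, tube_rack, tip_box, reagent_bottle from where it was at the start of the episode below 0.02 m and angle between each of tube_rack, tip_box, reagent_bottle's own z axis and vertical below 0.2 rad); the robot touches nothing.
It fails at once if the green key is pressed while the orange filter is not under the window (value of joint read_key above 0.003 m and not (distance between orange_filter and window below 0.005 m)).
It fails at once if the wheel is squeezed or forced (over 20 N from the fingers) (contact force between the fingers and filter_wheel above 20 N).
It fails at once if the photometer is shifted, lifted or tipped (distance of any of photometer, window from where it was at the start of the episode above 0.02 m or height (world z) of photometer above 0.008 m or angle between photometer's own z axis and vertical above 0.1 rad).
It fails at once if the rack, box or bottle is shifted, lifted or tipped (distance of any of tube_rack, tip_box, reagent_bottle from where it was at the start of the episode above 0.02 m or angle between any of tube_rack, tip_box, reagent_bottle's own z axis and vertical above 0.3 rad).
It also fails if it takes over 58 s, if anything falls off the work surface, if the arm or the gripper's body presses on something with over 40 N, if the wrist force passes 120 N, or if a joint passes its speed limit or range.

## Working session

There is one attempt and no reset: what is moved stays moved. The work goes in short steps, Python scripts to look and compute and a shell command to move; the robot and the scene stay as the last step left them, time stands still between calls to the robot, and variables do not carry over. Pictures are saved under pics/ and viewed, and the job is handed in when it is done.

```bash
mkdir -p pics; ls; cat > h.py <<'E'
from station import r
import numpy as np, cv2
def snap(name,tag):
    p,d=r.get_image(name); cp=r.camera_params(name)
    cv2.imwrite(f'pics/{tag}.png',p[:,:,::-1]); np.savez(f'pics/{tag}.npz',p=p,d=d,K=cp['mtx'],E=cp['extrinsics'])
def ld(tag): return np.load(f'pics/{tag}.npz')
def px(tag,u,v,z=None):
    f=ld(tag);K,E=f['K'],f['E']
    ray=np.array([(u-K[0,2])/K[0,0],(v-K[1,2])/K[1,1],1])
    if z is None: s=np.median(f['d'][int(v)-1:int(v)+2,int(u)-1:int(u)+2])
    else:
        w=E[:3,:3]@ray; s=(z-E[2,3])/w[2]
    return E[:3,:3]@(ray*s)+E[:3,3]
def crop(tag,u0,v0,u1,v1,k,out):
    p=ld(tag)['p'][v0:v1,u0:u1,::-1]
    cv2.imwrite(f'pics/{out}.png',cv2.resize(p,None,fx=k,fy=k,interpolation=cv2.INTER_CUBIC))
E
python3 - <<'E'
from h import *
np.set_printoptions(precision=4,suppress=True)
for n in ['scene','top','wrist']: snap(n,n+'0')
s=r.observe()
for k in s: print(k,np.asarray(s[k]))
E
```

```text
pics
clock 0.15
joint_positions [ 1.0371  0.384   0.0164  1.3709 -0.0063  1.3882 -0.0465]
qvel [ 0.0006 -0.0027  0.0005 -0.0031  0.0018  0.001  -0.0003]
joint_torque [  0.0024 -62.8155   0.8458 -37.2164   0.0166   0.011    0.0001]
ee_pos [ 0.2834 -0.5566  0.2305]
tool_rot [[ 0.8912  0.4536 -0.0007]
 [ 0.4536 -0.8912  0.0013]
 [ 0.     -0.0015 -1.    ]]
force [1.3167 0.2979 0.3742]
wrist_torque [-0.0218  0.0287  0.0565]
finger_gap 0.08541501572538843
```

View pics/scene0.png

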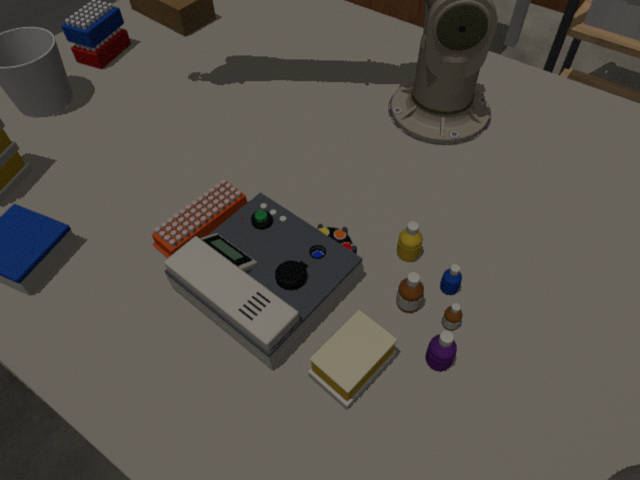

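View pics/top0.png

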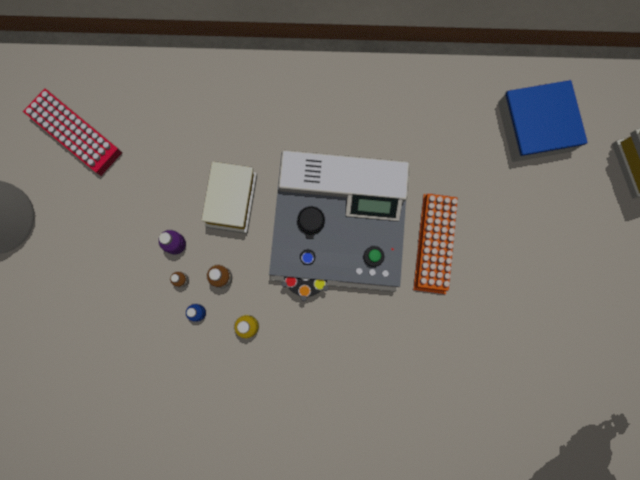

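View pics/wrist0.png

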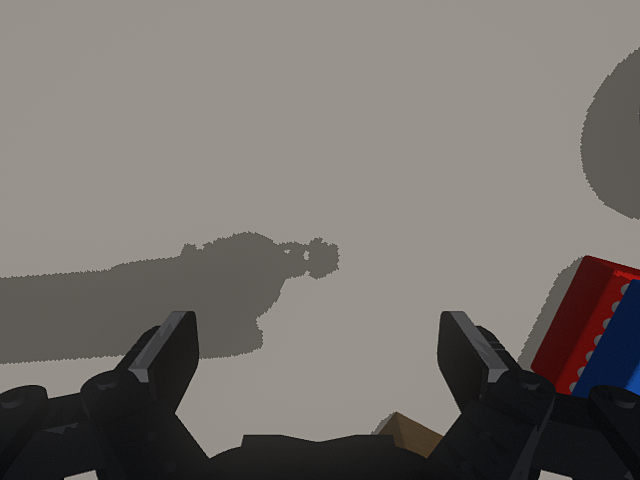

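Top: photometer centred near (340,220). The wheel sticks out at (305,288), with blue under the window at (307,258). Orange faces front at (304,291), red is at (291,282) and yellow at (319,284). The green key is at (375,256). The bottle is the larger amber one at (219,276), next to a small amber one at (179,280), plus yellow, blue and purple ones. Next I'll take an enlarged crop.

```bash
python3 - <<'E'
from h import *
np.set_printoptions(precision=4,suppress=True)
crop('top0',260,140,470,320,3.8,'c1')
f=ld('top0');print(f['K'],f['E'])
for n,u,v in [('key',375,256),('win',307,258),('or',304,291),('bot',219,274),('case FL',271,279),('case FR',400,286),('boxc',230,195),('bench',330,320),('rack',437,243)]:
    print(n,px('top0',u,v))
E
```

```text
[[512.1891   0.     316.9361]
 [  0.     512.1891 248.9512]
 [  0.       0.       1.    ]] [[ 0.0158 -0.9911  0.1325  0.4318]
 [-0.9996 -0.0185 -0.0194  0.038 ]
 [ 0.0217 -0.1321 -0.991   1.0314]
 [ 0.      0.      0.      1.    ]]
key [ 0.547  -0.089   0.0857]
win [0.5448 0.0377 0.052 ]
or [0.4814 0.0422 0.0514]
bot [0.5085 0.1997 0.0832]
case FL [0.5047 0.1072 0.0308]
case FR [ 0.4973 -0.151   0.0005]
boxc [0.6622 0.1878 0.0664]
bench [ 0.4271 -0.0105  0.0006]
rack [ 0.5803 -0.2168  0.0421]
```

View pics/c1.png

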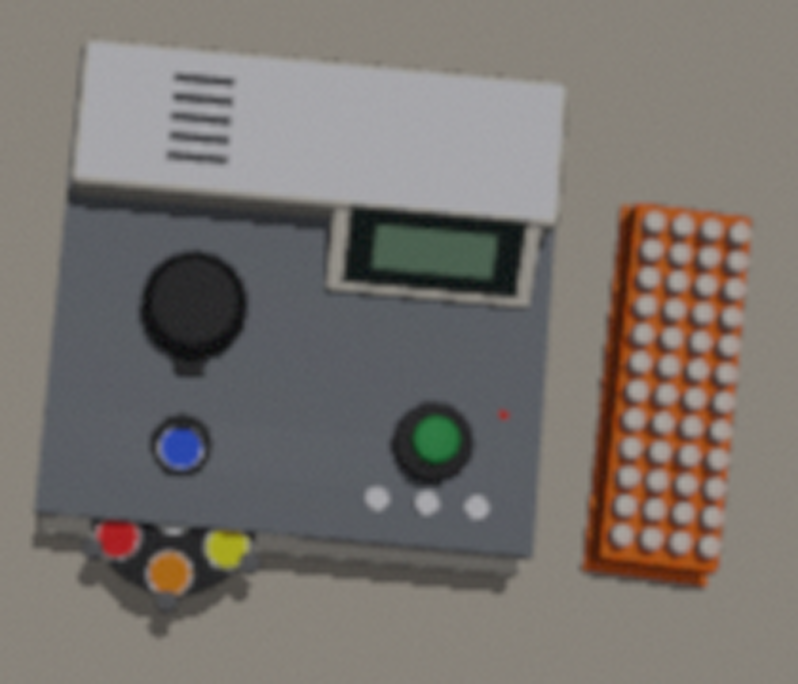

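```bash
python3 - <<'E'
from h import *
np.set_printoptions(precision=4,suppress=True)
f=ld('top0');hsv=cv2.cvtColor(f['p'],cv2.COLOR_RGB2HSV)
def cen(tag,box,h0,h1,smin=120,vmin=60):
    hs=cv2.cvtColor(ld(tag)['p'],cv2.COLOR_RGB2HSV);u0,v0,u1,v1=box
    c=hs[v0:v1,u0:u1];m=(c[...,0]>=h0)&(c[...,0]<=h1)&(c[...,1]>smin)&(c[...,2]>vmin)
    v,u=np.nonzero(m);return u.mean()+u0,v.mean()+v0,m.sum()
for n,b,h0,h1,z in [('blue',(295,245,320,270),100,130,.052),('orange',(296,280,313,300),8,20,.052),('yellow',(310,275,330,292),24,35,.052),('key',(362,242,388,270),50,80,.083)]:
    u,v,k=cen('top0',b,h0,h1); print(n,u,v,k,px('top0',u,v,z))
# front deck edge
for u,v in [(260+36/3.8,140+512/3.8),(260+530/3.8,140+556/3.8)]: print('edge',px('top0',u,v,.063))
d=f['d']
for v in range(246,268,2): print(v,[round(float(px('top0',u,v)[2]),3) for u in range(362,390,3)])
w=ld('wrist0');R=r.observe()['tool_rot'];print('cam in tool',R.T@(w['E'][:3,3]-r.observe()['ee_pos']),R.T@w['E'][:3,:3],w['K'])
print('fingertip pix', [px('wrist0',u,v) for u,v in [(180,330),(455,330)]])
E
```

```text
blue 307.275 257.2875 80 [0.5462 0.0372 0.052 ]
orange 304.14285714285717 290.5194805194805 77 [0.4823 0.042  0.052 ]
yellow 319.3888888888889 283.68055555555554 72 [0.4958 0.0131 0.052 ]
key 374.48818897637796 255.04724409448818 127 [ 0.5491 -0.0884  0.083 ]
edge [0.5104 0.108  0.063 ]
edge [ 0.4927 -0.1386  0.063 ]
246 [0.062, 0.063, 0.067, 0.074, 0.075, 0.074, 0.064, 0.063, 0.063, 0.062]
248 [0.064, 0.066, 0.074, 0.074, 0.075, 0.075, 0.075, 0.063, 0.062, 0.061]
250 [0.063, 0.073, 0.076, 0.084, 0.084, 0.084, 0.076, 0.064, 0.063, 0.063]
252 [0.062, 0.076, 0.077, 0.086, 0.085, 0.086, 0.075, 0.073, 0.064, 0.064]
254 [0.065, 0.075, 0.084, 0.085, 0.085, 0.085, 0.08, 0.074, 0.063, 0.064]
256 [0.063, 0.075, 0.082, 0.084, 0.086, 0.086, 0.081, 0.073, 0.063, 0.063]
258 [0.066, 0.075, 0.076, 0.085, 0.085, 0.086, 0.077, 0.073, 0.063, 0.063]
260 [0.065, 0.075, 0.075, 0.083, 0.084, 0.082, 0.075, 0.064, 0.062, 0.062]
262 [0.064, 0.072, 0.075, 0.077, 0.076, 0.075, 0.076, 0.063, 0.063, 0.062]
264 [0.064, 0.065, 0.074, 0.077, 0.075, 0.074, 0.067, 0.065, 0.063, 0.064]
266 [0.063, 0.064, 0.064, 0.065, 0.067, 0.064, 0.063, 0.063, 0.063, 0.063]
cam in tool [ 0.0733  0.001  -0.1431] [[ 0.0006 -0.9588 -0.2842]
 [ 1.      0.0007 -0.0002]
 [ 0.0004 -0.2842  0.9588]] [[407.9375   0.     317.6516]
 [  0.     407.9375 242.32  ]
 [  0.       0.       1.    ]]
fingertip pix [array([ 0.2746, -0.5145,  0.2603]), array([ 0.3133, -0.5902,  0.2603])]
```

```bash
python3 -m inch '[[0.0854,0.01,-0.01,0,0],[0.0854,0.02,-0.02,0,0],[0.0854,0.021,-0.021,0,0],[0.0854,0.021,-0.021,0,0],[0.0854,0.021,-0.021,0,0],[0.0854,0.021,-0.021,0,0],[0.0854,0.021,-0.021,0,0],[0.0854,0.021,-0.021,0,0],[0.0854,0.021,-0.021,0,0],[0.0854,0.021,-0.021,0,0],[0.0854,0.021,-0.021,0,0],[0.0854,0.021,-0.021,0,0],[0.0854,0.021,-0.021,0,0],[0.0854,0.021,-0.021,0,0],[0.0854,0.021,-0.021,0,0],[0.0854,0.021,-0.021,0,0],[0.0854,0.021,-0.021,0,0],[0.0854,0.021,-0.021,0,0],[0.0854,0.021,-0.021,0,0],[0.0854,0.018,-0.019,0,0]]'
python3 -m inch '[[0.0854,0,0,0,0.1],[0.0854,0,0,0,0.13],[0.0854,0,0,0,0.13],[0.0854,0,0,0,0.13],[0.0854,0,0,0,0.1],[0.0854,0,0,0,0.06],[0.0854,0,0,0,0]]'
python3 - <<'E'
from h import *
np.set_printoptions(precision=4,suppress=True)
snap('wrist','w1');s=r.observe();print(s['clock'],s['ee_pos'],s['tool_rot'],s['joint_positions'],s['force'])
E
```

```text
clock: 2.15
ee_pos: [0.4598, -0.009, 0.2313]
tool_rot: [[0.89, 0.455, 0.0], [0.455, -0.89, -0.0], [-0.0, 0.0, -1.0]]
force: [0.8, 0.8, 0.3]
finger_gap: 0.0855
clock: 2.85
ee_pos: [0.4596, -0.0107, 0.2312]
tool_rot: [[0.984, -0.178, -0.0], [-0.178, -0.984, -0.0], [0.0, 0.0, -1.0]]
force: [-0.1, -0.1, 0.4]
finger_gap: 0.0854
2.9 [ 0.4597 -0.0108  0.2313] [[ 0.9844 -0.176  -0.0001]
 [-0.176  -0.9844 -0.0004]
 [ 0.      0.0004 -1.    ]] [ 0.4041  0.0489 -0.4627  1.7812  0.0229  1.3168 -1.8116] [-0.3367 -0.7458  0.4885]
```

View pics/w1.png

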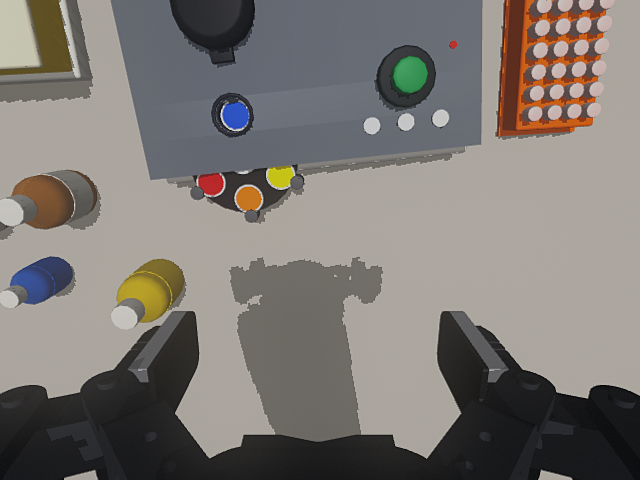

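The wrist view shows blue under the window at (235,116), orange at (249,198), and the front lobe at (251,215). The side lobes are at (197,193) and (298,183), and the key is at (410,74). The bottle is the larger amber one at (45,200). All of these match the description.

```bash
python3 - <<'E'
from h import *
np.set_printoptions(precision=4,suppress=True)
crop('w1',170,80,320,230,4,'c2')
for n,u,v,z in [('blue',235,116,.052),('orange',249,198,.052),('lobeF',251,215.5,.054),('lobeR',197,193,.054),('lobeY',298,183,.054),('key',410,74,.085)]:
    print(n,px('w1',u,v,z),px('w1',u,v))
# finger geometry in tool frame from depth
f=ld('w1');R=r.observe()['tool_rot'];t=r.observe()['ee_pos']
for v in (315,330,350,370,390,410):
    print(v,[tuple(np.round(1000*(R.T@(px('w1',u,v)-t))).astype(int)) for u in (130,150,165,180,190,196)])
E
```

```text
blue [0.547  0.0368 0.052 ] [0.547  0.0367 0.0526]
orange [0.4841 0.0403 0.052 ] [0.4842 0.0401 0.0529]
lobeF [0.4702 0.0415 0.054 ] [0.4703 0.0414 0.0545]
lobeR [0.4955 0.0795 0.054 ] [0.4956 0.0792 0.0549]
lobeY [ 0.4893 -0.0006  0.054 ] [ 0.4894 -0.0007  0.0549]
key [ 0.551  -0.0891  0.085 ] [ 0.551  -0.089   0.0857]
315 [(np.int64(-71), np.int64(-146), np.int64(145)), (np.int64(-83), np.int64(-141), np.int64(170)), (np.int64(-114), np.int64(-154), np.int64(230)), (np.int64(12), np.int64(-45), np.int64(-21)), (np.int64(11), np.int64(-43), np.int64(-19)), (np.int64(-114), np.int64(-123), np.int64(231))]
330 [(np.int64(-131), np.int64(-191), np.int64(231)), (np.int64(8), np.int64(-55), np.int64(-24)), (np.int64(12), np.int64(-47), np.int64(-31)), (np.int64(11), np.int64(-43), np.int64(-29)), (np.int64(6), np.int64(-43), np.int64(-20)), (np.int64(3), np.int64(-43), np.int64(-14))]
350 [(np.int64(8), np.int64(-56), np.int64(-35)), (np.int64(12), np.int64(-47), np.int64(-42)), (np.int64(12), np.int64(-43), np.int64(-42)), (np.int64(6), np.int64(-42), np.int64(-31)), (np.int64(0), np.in
[... 228 characters left out ...]
np.int64(-42), np.int64(-33)), (np.int64(-6), np.int64(-42), np.int64(-25)), (np.int64(-178), np.int64(-128), np.int64(231))]
390 [(np.int64(13), np.int64(-44), np.int64(-61)), (np.int64(6), np.int64(-44), np.int64(-52)), (np.int64(2), np.int64(-42), np.int64(-46)), (np.int64(-6), np.int64(-42), np.int64(-35)), (np.int64(-202), np.int64(-136), np.int64(230)), (np.int64(-202), np.int64(-130), np.int64(231))]
410 [(np.int64(13), np.int64(-41), np.int64(-68)), (np.int64(18), np.int64(-33), np.int64(-74)), (np.int64(19), np.int64(-30), np.int64(-75)), (np.int64(-228), np.int64(-150), np.int64(231)), (np.int64(-228), np.int64(-139), np.int64(231)), (np.int64(-228), np.int64(-132), np.int64(231))]
```

View pics/c2.png

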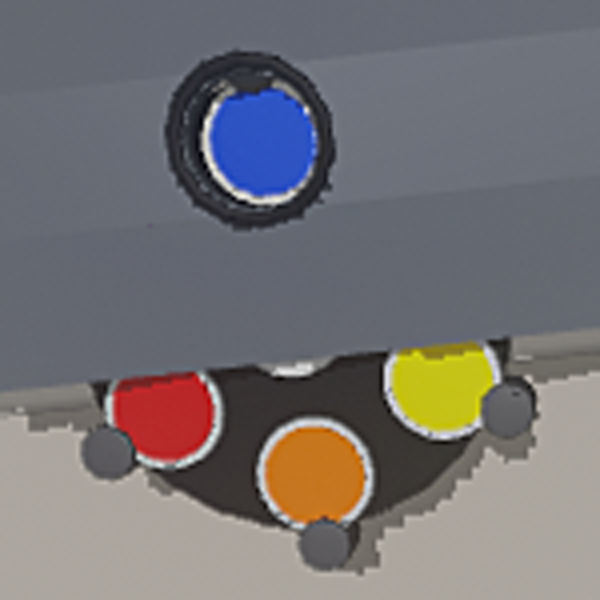

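```bash
python3 -m inch '[[0.0854,-0.0107,0.0073,0,0],[0.0854,-0.0107,0.0073,0,0],[0.0854,0,0,0.02,0],[0.0854,0,0,0.03,0],[0.0854,0,0,0.03,0],[0.0854,0,0,0.03,0],[0.0854,0,0,0.03,0],[0.0854,0,0,0.02,0],[0.0854,0,0,0.01,0],[0.0854,0,0,0,0],[0.0854,0,0,0,0]]'
python3 - <<'E'
from h import *
np.set_printoptions(precision=4,suppress=True)
snap('wrist','w2');s=r.observe();print(s['clock'],s['ee_pos'],s['force'])
E
```

```text
clock: 4.0
ee_pos: [0.437, -0.0222, 0.0622]
tool_rot: [[0.984, -0.178, 0.001], [-0.178, -0.984, -0.0], [0.001, -0.0, -1.0]]
force: [-0.4, -0.6, 0.0]
finger_gap: 0.0852
4.05 [ 0.4374 -0.0222  0.0625] [ 0.6073 -0.3487  0.6178]
```

View pics/w2.png

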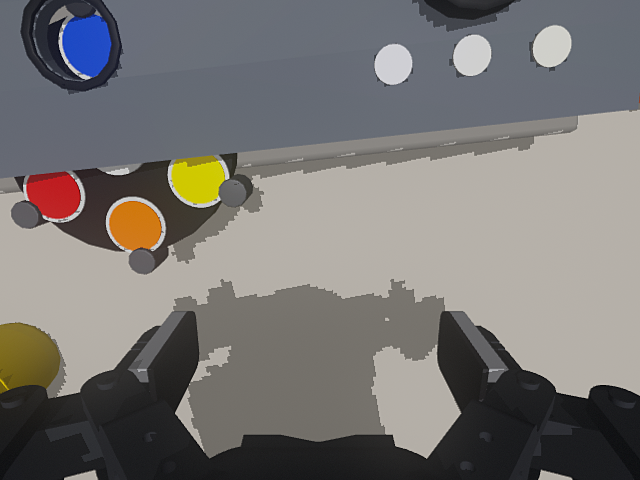

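```bash
python3 - <<'E'
from h import *
np.set_printoptions(precision=4,suppress=True)
print('lobeF',px('w2',143,260.5,.054),px('w2',143,260)); print('lobeR',px('w2',26.5,214,.054)); print('lobeY',px('w2',233,190,.054))
print('yb',px('top0',246,327),px('top0',243,327),px('w1',126,315), px('w2',30,360))
print([px('w2',u,v) for u,v in [(10,400),(100,385),(30,395)]])
E
```

```text
lobeF [0.4705 0.0414 0.054 ] [0.4709 0.0409 0.0549]
lobeR [0.4963 0.0795 0.054 ]
lobeY [0.4913 0.     0.054 ]
yb [0.4125 0.1466 0.084 ] [0.4124 0.1519 0.085 ] [0.4159 0.1487 0.0853] [0.421  0.13   0.0228]
[array([0.4638, 0.0417, 0.1293]), array([0.4604, 0.0253, 0.1234]), array([0.462 , 0.0406, 0.1255])]
```

```bash
python3 -m inch '[[0.0854,0,0,0.015,0],[0.0854,0,0,0.015,0],[0.0854,0,0,0.008,0],[0.0854,0,0,0,0],[0.0854,0.006,-0.0006,0,0],[0.0854,0.0055,-0.0006,0,0],[0.0854,0,0,0,0],[0.0854,0,0,0,0]]'
python3 - <<'E'
from h import *
np.set_printoptions(precision=4,suppress=True)
snap('wrist','w3');s=r.observe();print(s['clock'],s['ee_pos'],s['force'])
E
```

```text
clock: 4.85
ee_pos: [0.4486, -0.0228, 0.0237]
tool_rot: [[0.984, -0.178, 0.001], [-0.178, -0.984, 0.0], [0.001, -0.0, -1.0]]
force: [-0.3, -0.1, 0.2]
finger_gap: 0.0853
4.9 [ 0.4483 -0.0228  0.0235] [ 0.007  -0.3415 -0.0411]
```

View pics/w3.png

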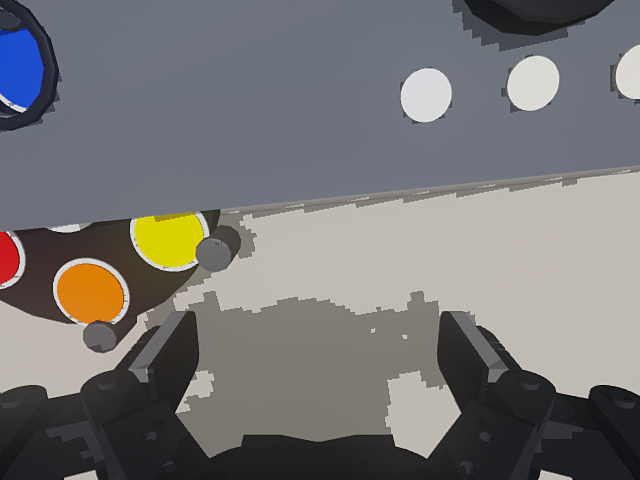

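The finger stands just to the right of the front lobe at (100,337), level with it and clear of the disc. I'll push it to the left.

```bash
python3 -m inch '[[0.0854,-0.0004,-0.004,0,0],[0.0854,-0.0005,-0.005,0,0],[0.0854,-0.0005,-0.005,0,0],[0.0854,-0.0005,-0.005,0,0],[0.0854,0.0005,-0.005,0,0],[0.0854,0.0005,-0.005,0,0],[0.0854,0.0005,-0.005,0,0],[0.0854,0.001,-0.005,0,0],[0.0854,0,0,0,0],[0.0854,0,0,0,0]]'
python3 - <<'E'
from h import *
np.set_printoptions(precision=4,suppress=True)
snap('wrist','w4');s=r.observe();print(s['clock'],s['ee_pos'],s['force'])
E
```

```text
clock: 5.9
ee_pos: [0.4559, 0.0156, 0.0234]
tool_rot: [[0.984, -0.178, 0.0], [-0.178, -0.984, 0.0], [0.0, -0.0, -1.0]]
force: [-0.2, 0.6, 0.1]
finger_gap: 0.0856
5.95 [0.4558 0.0154 0.0233] [-0.463  -0.6218 -0.7636]
```

View pics/w4.png

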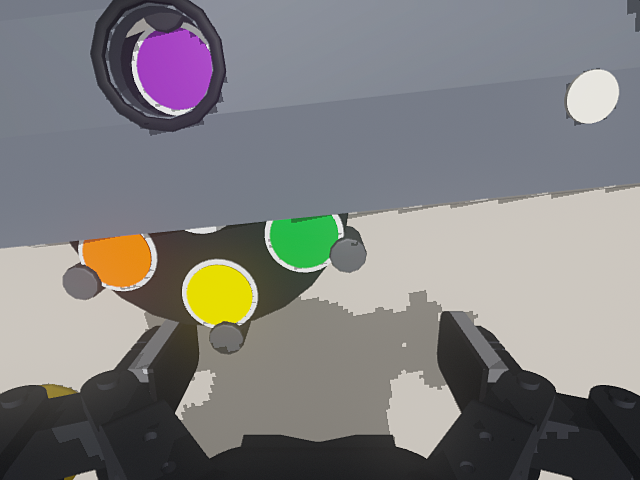

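One click made: violet is under the window and yellow faces front. I'll retract, return and repeat.

```bash
python3 -m inch '[[0.0854,-0.008,0,0,0],[0.0854,-0.0085,0,0,0],[0.0854,0,0,0,0],[0.0854,0,0.013,0,0],[0.0854,0,0.013,0,0],[0.0854,0,0.013,0,0],[0.0854,0,0,0,0],[0.0854,0.008,0,0,0],[0.0854,0.008,0,0,0],[0.0854,0,0,0,0],[0.0854,0,0,0,0]]'
python3 - <<'E'
from h import *
np.set_printoptions(precision=4,suppress=True)
snap('wrist','w5');s=r.observe();print(s['clock'],s['ee_pos'],s['force'])
E
```

```text
clock: 7.05
ee_pos: [0.4486, -0.0223, 0.0232]
tool_rot: [[0.984, -0.177, -0.0], [-0.177, -0.984, 0.001], [-0.0, -0.001, -1.0]]
force: [-1.4, -0.4, 0.2]
finger_gap: 0.0856
7.1 [ 0.4483 -0.0223  0.0232] [-0.0407 -0.3753 -0.1373]
```

View pics/w5.png

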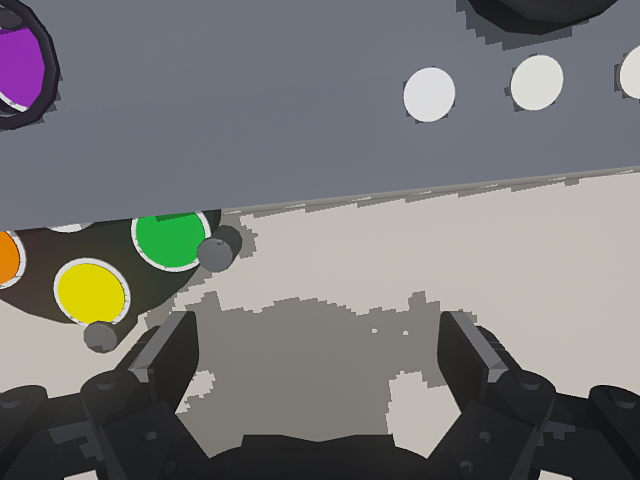

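The start position is the same as before: yellow lobe at (100,337), finger to its right. I'll do the second flick.

```bash
python3 -m inch '[[0.0854,-0.0004,-0.004,0,0],[0.0854,-0.0005,-0.005,0,0],[0.0854,-0.0005,-0.005,0,0],[0.0854,-0.0005,-0.005,0,0],[0.0854,0.0005,-0.005,0,0],[0.0854,0.0005,-0.005,0,0],[0.0854,0.0005,-0.005,0,0],[0.0854,0.001,-0.005,0,0],[0.0854,0,0,0,0],[0.0854,0,0,0,0]]'
python3 - <<'E'
from h import *
np.set_printoptions(precision=4,suppress=True)
snap('wrist','w6');s=r.observe();print(s['clock'],s['ee_pos'],s['force'])
E
```

```text
clock: 8.1
ee_pos: [0.456, 0.0156, 0.0234]
tool_rot: [[0.984, -0.178, 0.0], [-0.178, -0.984, 0.0], [0.0, -0.0, -1.0]]
force: [-0.3, -0.4, 0.1]
finger_gap: 0.0856
8.15 [0.4559 0.0154 0.0233] [ 0.0602 -0.5301 -0.4112]
```

View pics/w6.png

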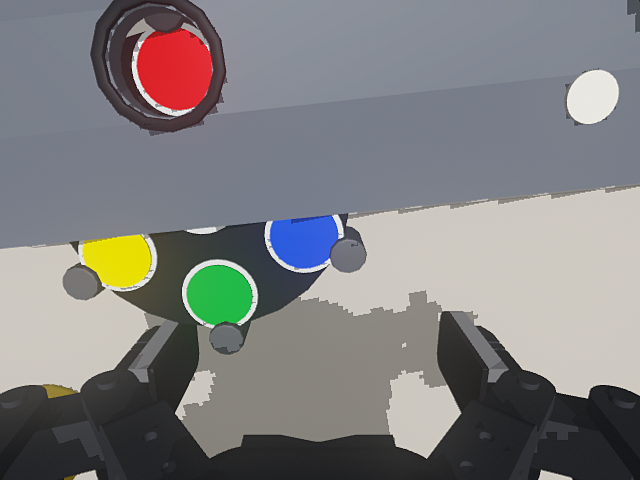

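Red is now under the window at (175,70), so one more flick brings orange.

```bash
python3 -m inch '[[0.0854,-0.008,0,0,0],[0.0854,-0.0085,0,0,0],[0.0854,0,0,0,0],[0.0854,0,0.013,0,0],[0.0854,0,0.013,0,0],[0.0854,0,0.013,0,0],[0.0854,0,0,0,0],[0.0854,0.008,0,0,0],[0.0854,0.008,0,0,0],[0.0854,0,0,0,0],[0.0854,0,0,0,0]]'
python3 -m inch '[[0.0854,-0.0004,-0.004,0,0],[0.0854,-0.0005,-0.005,0,0],[0.0854,-0.0005,-0.005,0,0],[0.0854,-0.0005,-0.005,0,0],[0.0854,0.0005,-0.005,0,0],[0.0854,0.0005,-0.005,0,0],[0.0854,0.0005,-0.005,0,0],[0.0854,0.001,-0.005,0,0],[0.0854,0,0,0,0],[0.0854,0,0,0,0]]'
python3 - <<'E'
from h import *
np.set_printoptions(precision=4,suppress=True)
snap('wrist','w7');s=r.observe();print(s['clock'],s['ee_pos'],s['force'])
E
```

```text
clock: 9.25
ee_pos: [0.4487, -0.0222, 0.0232]
tool_rot: [[0.984, -0.177, -0.0], [-0.177, -0.984, 0.001], [-0.0, -0.001, -1.0]]
force: [-0.8, 0.5, 0.1]
finger_gap: 0.0856
clock: 10.25
ee_pos: [0.4561, 0.0156, 0.0234]
tool_rot: [[0.984, -0.178, 0.0], [-0.178, -0.984, 0.0], [0.0, -0.0, -1.0]]
force: [-0.2, -0.7, -0.1]
finger_gap: 0.0851
10.3 [0.456  0.0154 0.0234] [ 0.4104 -1.001  -0.2574]
```

View pics/w7.png

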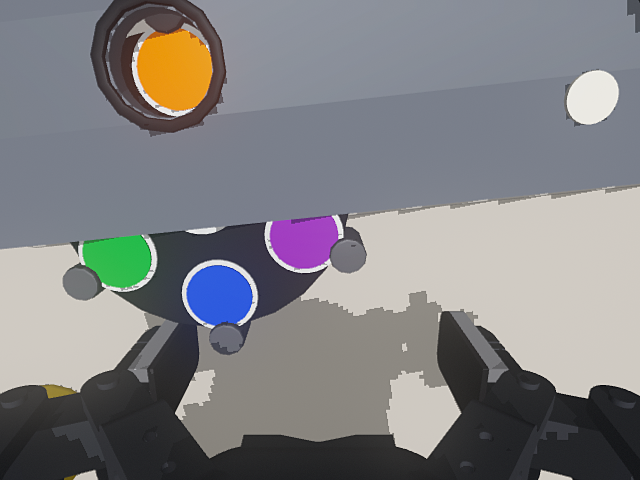

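Orange is under the window at (175,68), with a lobe straight in front. I'll back off, rise, shut the fingers and go above the key.

```bash
python3 -m inch '[[0.0854,-0.008,0,0,0],[0.0854,-0.0085,0,0,0],[0.0854,0,0,0,0],[0.0854,0,0,-0.02,0],[0.0854,0,0,-0.03,0],[0.0854,0,0,-0.03,0],[0.0854,0,0,-0.03,0],[0.0854,0,0,-0.02,0],[0.0854,0,0,-0.01,0]]'
python3 -m inch '[[0.0,0.0213,0.0143,0,0],[0.0,0.0213,0.0143,0,0],[0.0,0.0213,0.0143,0,0],[0.0,0.0213,0.0143,0,0],[0.0,0.0213,0.0143,0,0],[0.0,0.0213,0.0145,0,0],[0.0,0,0,0,0],[0.0,0,0,0,0],[0.0,0,0,0,0],[0.0,0,0,0,0],[0.0,0,0,0,0]]' 20
python3 - <<'E'
from h import *
np.set_printoptions(precision=4,suppress=True)
snap('wrist','w8');s=r.observe();print(s['clock'],s['ee_pos'],s['force'],s['finger_gap'])
snap('top','top1')
crop('top1',260,140,470,320,3.8,'c3')
E
```

```text
clock: 11.2
ee_pos: [0.4405, 0.0183, 0.1653]
tool_rot: [[0.984, -0.178, 0.003], [-0.178, -0.984, -0.0], [0.003, -0.0, -1.0]]
force: [0.1, 0.5, -1.0]
finger_gap: 0.0853
clock: 12.3
ee_pos: [0.5498, -0.0884, 0.1635]
tool_rot: [[0.984, -0.177, 0.0], [-0.177, -0.984, -0.0], [0.0, 0.0, -1.0]]
force: [-0.2, -0.6, 0.8]
finger_gap: -0.0001
12.35 [ 0.5499 -0.0886  0.1635] [0.2083 0.0175 0.216 ] 0.00021094349424406422
```

View pics/w8.png

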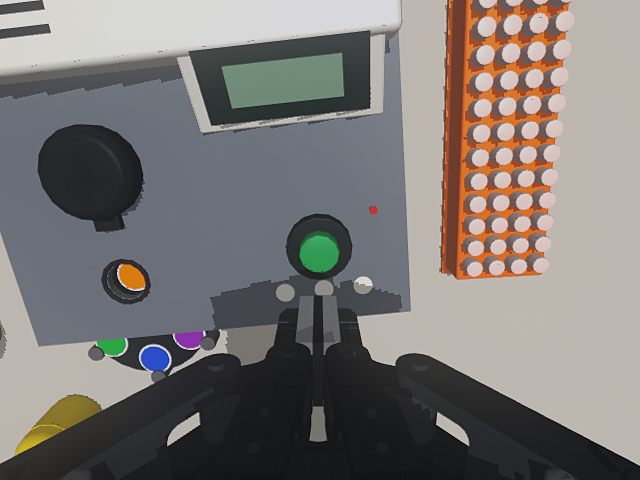

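View pics/c3.png

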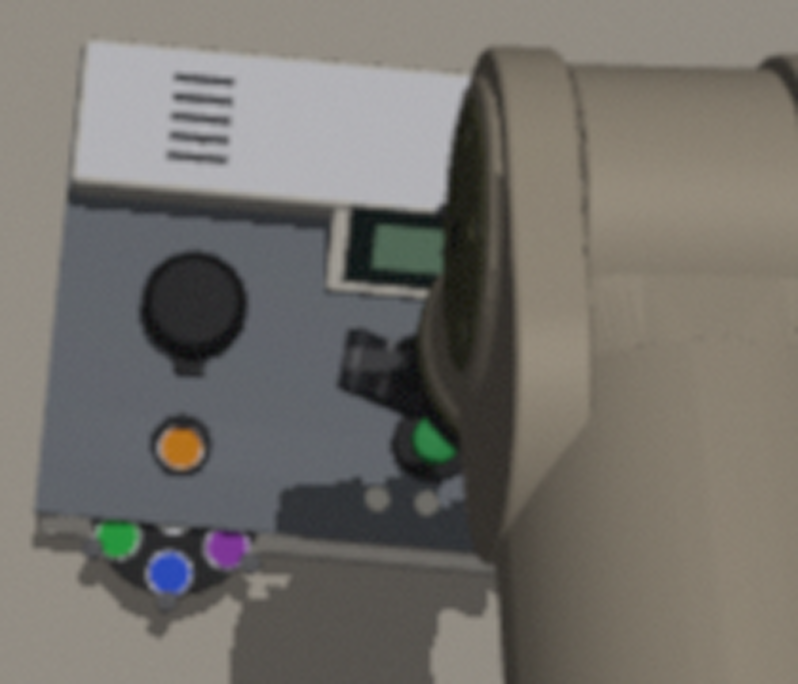

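The wrist view shows orange still in the window at (131,277), photometer unmoved, and the key at (319,254). The shut fingers are at about (318,310). I'll check the key's position.

```bash
python3 - <<'E'
from h import *
np.set_printoptions(precision=4,suppress=True)
f=ld('w8');hs=cv2.cvtColor(f['p'],cv2.COLOR_RGB2HSV)
m=((hs[...,0]>50)&(hs[...,0]<80)&(hs[...,1]>150)).astype(np.uint8)
m[:200]=0;m[:,:290]=0
c=max(cv2.findContours(m,0,2)[0],key=cv2.contourArea);(u,v),ax,_=cv2.fitEllipse(c);print(u,v,ax,px('w8',u,v),px('w8',319,250,.0855))
print([px('w8',u,v)[2].round(4) for u,v in [(319,246),(315,250),(323,252),(319,262),(319,268)]])
s=r.observe();k=px('w8',u,v-2,.0855);print(k,s['tool_rot'].T@(k-s['ee_pos']))
E
```

```text
318.7906494140625 251.54107666015625 (38.88590621948242, 40.62203598022461) [ 0.5522 -0.0899  0.0851] [ 0.5532 -0.0902  0.0855]
[np.float64(0.0854), np.float64(0.0855), np.float64(0.0854), np.float64(0.0858), np.float64(0.0857)]
[ 0.5535 -0.0901  0.0855] [0.0037 0.0007 0.078 ]
```

```bash
python3 -m inch '[[0.0,0.002,0,0.02,0],[0.0,0,0,0.03,0],[0.0,0,0,0.018,0],[0.0,0,0,0.006,0],[0.0,0,0,0,0],[0.0,0,0,0,0]]'
python3 - <<'E'
from h import *
snap('wrist','w9');s=r.observe();print(s['clock'],s['ee_pos'],s['force'])
E
```

```text
clock: 13.0
ee_pos: [0.5528, -0.0894, 0.0904]
tool_rot: [[0.984, -0.178, 0.002], [-0.178, -0.984, -0.0], [0.002, -0.0, -1.0]]
force: [0.4, 0.9, 0.5]
finger_gap: -0.0004
13.05 [ 0.55295873 -0.08941771  0.09067228] [-0.48337061  0.36344894 -0.20340924]
```

View pics/w9.png

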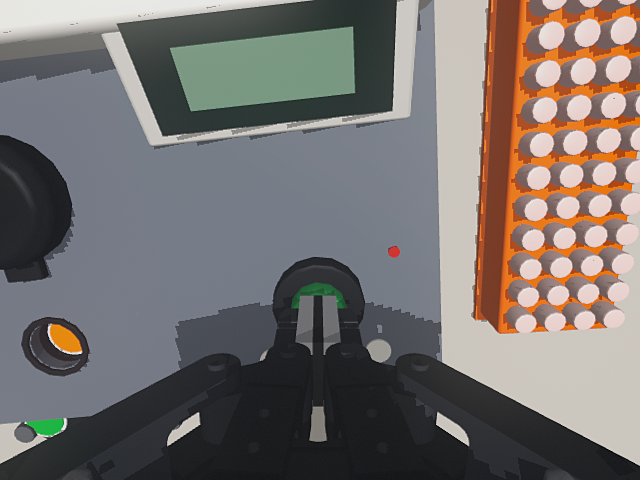

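The fingertips stand over the key at (319,298), and orange is in the window at (66,338). I'll press.

```bash
python3 -m inch '[[0.0,0,0,0.003,0],[0.0,0,0,0.002,0],[0.0,0,0,0.002,0],[0.0,0,0,0.002,0],[0.0,0,0,0,0],[0.0,0,0,0,0]]'
```

```text
clock: 13.65
ee_pos: [0.5525, -0.0895, 0.0807]
tool_rot: [[0.984, -0.178, 0.001], [-0.178, -0.984, -0.0], [0.001, -0.0, -1.0]]
force: [1.6, 0.5, 2.9]
finger_gap: 0.0004
```

Force is 2.9 N, so it's nearly at the bottom. A little further.

```bash
python3 -m inch '[[0.0,0,0,0.001,0],[0.0,0,0,0.001,0],[0.0,0,0,0,0],[0.0,0,0,0,0]]'; python3 -m inch '[[0.0,0,0,0.001,0],[0.0,0,0,0,0],[0.0,0,0,0,0]]'
```

```text
clock: 14.05
ee_pos: [0.5525, -0.0895, 0.0791]
tool_rot: [[0.984, -0.178, 0.001], [-0.178, -0.984, -0.0], [0.001, 0.0, -1.0]]
force: [-0.2, 0.3, 7.4]
finger_gap: -0.0
clock: 14.35
ee_pos: [0.5526, -0.0895, 0.0789]
tool_rot: [[0.984, -0.178, 0.001], [-0.178, -0.984, -0.001], [0.001, 0.0, -1.0]]
force: [-3.7, -0.5, 15.6]
finger_gap: 0.0002
```

The force now rises steeply to 15.6 N with the tip stopped at z 0.079, about 6.5 mm below the key top, so the key is at its stop. I'll release and rise.

```bash
python3 -m inch '[[0.0,0,0,-0.003,0],[0.0,0,0,-0.006,0],[0.0,0,0,-0.015,0],[0.0,0,0,-0.03,0],[0.0,0,0,-0.03,0],[0.0,-0.005,0,-0.02,0],[0.0,-0.02,0,-0.01,0],[0.0,-0.03,0,0,0],[0.0,-0.02,0,0,0],[0.0,0,0,0,0],[0.0,0,0,0,0],[0.0,0,0,0,0]]'
python3 - <<'E'
from h import *
np.set_printoptions(precision=4,suppress=True)
snap('wrist','w10');snap('scene','s10');snap('top','t10');s=r.observe();print(s['clock'],s['ee_pos'],s['force'],np.abs(s['qvel']).max())
a=ld('s10')['p'];print()
E
```

```text
clock: 15.55
ee_pos: [0.4788, -0.0762, 0.1916]
tool_rot: [[0.984, -0.178, 0.0], [-0.178, -0.984, 0.0], [0.0, -0.0, -1.0]]
force: [0.2, -0.5, -0.4]
finger_gap: 0.0001
15.7 [ 0.4787 -0.076   0.1912] [-0.1038  0.3944  0.0613] 0.0035293843611905506
```

View pics/w10.png

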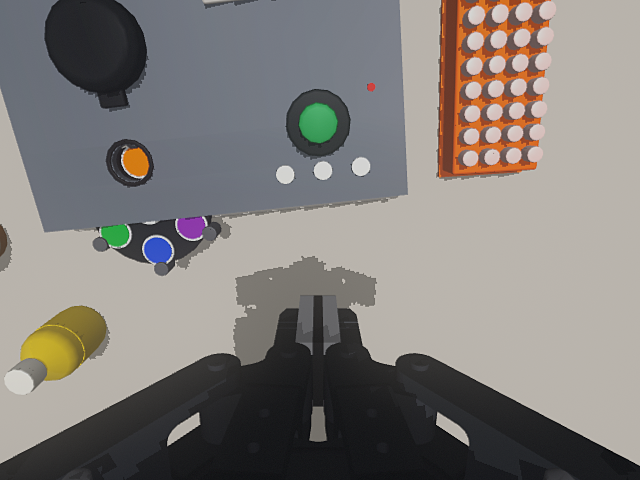

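View pics/s10.png

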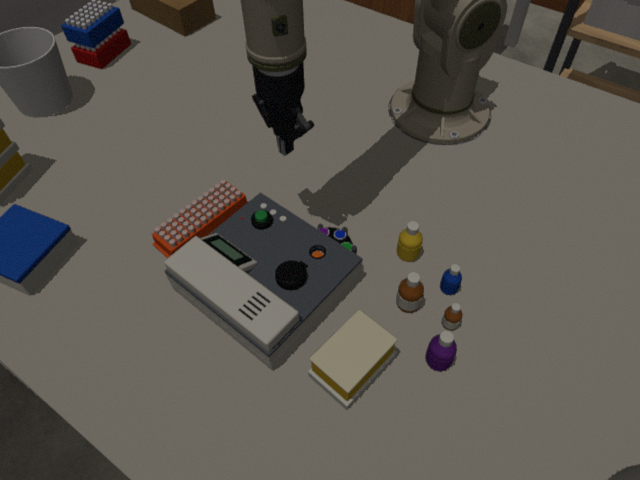

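```bash
python3 - <<'E'
from h import *
np.set_printoptions(precision=4,suppress=True)
print('key',px('w10',318,124),'orange',px('w10',135,163,.052),'lobe',px('w10',162,269,.054))
a=cv2.absdiff(ld('scene0')['p'],ld('s10')['p'])[180:400,300:460].max(2);v,u=np.nonzero(a>60);print(len(u),u.min()+300,u.max()+300,v.min()+180,v.max()+180)
r.job_done()
E
```

```text
key [ 0.5498 -0.0893  0.0853] orange [0.5466 0.0383 0.052 ] lobe [0.4696 0.0411 0.054 ]
199 312 350 228 257
the job is handed in; nothing more can be done
```

The job is done and handed in: the orange filter is in its click under the window, and the green key was pressed to the bottom and came back up. It took about 16 s of the 58 s allowed; `job_done()` gives no verdict.

- **Wheel:** I flicked it three clicks with the left fingertip. The window went from blue to violet, red and then orange, checked by picture after each flick. The force readings between moves stayed around 1 N. The tool's limit can't be read between those points.
- **Key:** I pressed it with the shut fingers until it hit its stop. The tip ended about 6.5 mm below where the key's top had been, and the force rose to 15.6 N, so I pressed somewhat harder than the 4 N spring needs.

**Last checks:**
- The orange filter's centre measured (0.547, 0.038), where the filter under the window had measured (0.547, 0.037) at the start, about 1.5 mm away.
- The front lobe is straight ahead, within about 1 mm of its starting place.
- The key's top is back at a height of 85 mm.
- In the before-and-after scene pictures the only differences in the part I compared (window, wheel, bottle and tip box) are at the window and wheel. By eye, the photometer and rack stand where they were.
- The arm is clear of everything.

No check failed. The key's position differed by 2 to 4 mm between pictures, which was small enough for the press.

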